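# Tip the vee block onto the plate and bed the plug gauge in it

## Task

Set up for checking the plug gauge: the big hollow vee block stands on end in front of the low steel plate; push high against its grooved face so that its foot meets the edge of the plate and it tips over onto the plate without being lifted, lying flat and square to that edge with the vee groove upwards. Then lay the large plug gauge gently in the groove, along it and about midway. Leave the dial comparator and the small thread gauge where they are.

Things in the scene. Friction and masses are not known exactly. Their poses are not given: they have to be found in the camera images.
- plate: low dark steel plate fixed to the worktop, 120 (x) x 300 (y) x 10 mm high. Origin: centre of its underside, on the worktop. Its own +x points away from the robot; its front edge (own x = -60 mm) is the 10 mm high stop that faces the robot.
- vee_block: hollow light-metal vee block, 0.5 to 1 kg, 95 (x) x 100 (y) x 120 mm (z), standing on end 4 to 20 mm in front of the plate's front edge. Origin: centre of the end it first stands on; own z runs along the block (up at first), own x away from the robot at first. Oily, it slides easily (friction about 0.2): pushed high it slides to the plate, then tips over its edge, falling by itself past 45 to 50 degrees.
- vee_mid (a point): middle of the block's grooved face (own -x face, 47.5 mm from the block's centre, towards the robot at first), at mid-length of the mouth of a 90 degree vee groove 20 mm wide and 10 mm deep that runs along the block's z. Axes as the block. With the block on its side on the plate it is 105 mm above the worktop, own x straight down, own z away from the robot, the foot end overhanging the edge 10 to 45 mm.
- plug_mid (a point): centre of the large steel plug gauge, 112 mm long, 0.24 kg, long axis its own y: hexagonal handle 22 mm thick from y = -11 to +56 mm, a 15 mm neck, a round end of 25 mm diameter from y = -31 to -56 mm. Lies on the worktop left or right of the vee block; this point is 12 mm above the underside and, bedded in the groove (either way round), 4 to 9 mm above the grooved face.
- plug_gauge: the same large plug gauge; origin under its centre, 12 mm below point plug_mid, same axes.
- thread_gauge: small double-ended thread gauge with a black handle, 12 x 87 x 11 mm, lying on the worktop on the other side from the plug gauge; a bystander. Origin: centre of the underside.
- comparator: round dial comparator, 80 x 67 x 35 mm, standing on the plate near its left end (own +y of the plate); a bystander. Origin: centre of the underside.
There are look-alikes about, which are no part of the job. What is meant by the plug_gauge is not brown or turquoise, and is the larger of those in its own colour.

How it is judged:
By the outcome, as a careful person would: the job done as asked, in the order asked, and still so for the second after the job is handed in, with the robot touching nothing.
It also fails if it takes over 69 s, if anything falls off the work surface, if the arm or the gripper's body presses on something with over 40 N, if the wrist force passes 120 N, or if a joint passes its speed limit or range.

## Robot

A 7-joint arm with a two-finger parallel gripper is mounted at the origin on a cart in front of the work surface, level with it; the furniture and walls round the work are solid. World frame = base frame: x ahead of the robot, y to its left, z up, the work surface at z = 0. Lengths are in m, angles in rad, forces in N, time in s.
With the tool pointing down it reaches from about 0.425 to 0.925 m from the base axis. Payload 6.8 kg.
Tool frame: the origin (TCP) lies midway between the tips of the shut fingers; the grasp point (between the pads) lies 19 mm behind it; z points along the fingers, x is the direction in which the jaws open and shut, and the axes are right-handed (so a half turn about z gives the same grasp; the last joint's range is limited). The gripper opens to 88 mm and grips with 3 to 60 N. Pads are 20 mm wide; open, the fingers measure 115 mm over their backs; the gripper's body (75 mm by 178 mm) begins 61 mm behind the grasp point.
Start: joints at [1.148, 0.477, 0.022, 1.555, -0.011, 1.109, -0.083], TCP at [0.209, -0.642, 0.223] pointing down, gripper open.
Joint ranges: [-2.96, 2.96], [-0.34, 2.1], [-1.41, 1.46], [0.24, 2.44], [-1.37, 4.51], [0.17, 1.92], [-2.96, 2.96]. Speed limits (rad/s): [2.39, 2.39, 3.14, 3.14, 3.14, 3.14, 3.14].

## Interface

Orientations are given as a unit quaternion [w, x, y, z].
In Python, from rig import arm gives the robot as it stands. Calls block until the motion is done:
- arm.movep(position, orientation): joint-space move of the TCP to a pose.
- arm.move_linear(position, rate=0.15, ori=None): straight line of the TCP; ori=None keeps the orientation; rate is the mean speed in m/s.
- arm.movej(angles): joint-space move.
- arm.gripper_to(opening): finger opening in m; the grip force is fixed at half the most; returns when the fingers have stopped.
- arm.hold(seconds).
- arm.solve_ik(position, orientation): joint angles nearest the present ones, or None.
- arm.capture(name): name is "scene" or "top" or "wrist"; returns a dict with "frame" (400x640x3 uint8, blue, green, red), "fx", "fy", "cx", "cy" (pixels), "k1" (the pictures are not rectified: a ray, as slopes to the right and down, at radius r is drawn at 1 + k1 r^2 times it, then the intrinsics apply), "rvec" (rotation vector, rad) and "tvec" (3), from world to camera coordinates, as OpenCV has them. Camera axes: x right, y down, z forward; pixel columns grow to the right and rows downward; lengths in m; the calibration is good to about 2 mm. A picture is of the moment at which its call begins. There is no depth.
A pose or a line that the arm cannot do raises arm.IKError and nothing moves.
- arm.job_done(): hands the job in, once; it reports no verdict.
Trained networks look in the newest picture that a camera, given by its name, has taken for a name from the list of things; names that differ only in an ending like _2 or _b are one class to them, and where a whole thing is asked for, a point or a joint stands for the part that bears it (a point fixed in the world has none). Each returns a list of dicts, best first, with "score" (0 to 1); they miss things now and then, are a little off and sometimes report something else, mostly with a low value. They report only what shows in the picture. A call takes as long as a camera call. They do not tell look-alikes from the thing itself.
- arm.masks_of(target, camera): "region" (400x640 bool, what is visible of it) and "position" ([row, column] in pixels, amid what is visible of it).
- arm.spot_point(target, camera): "position" ([row, column] in pixels: a listed point, or the origin of a listed thing).
Readings, each from a call of its own:
- arm.read_time_s(): time.
- arm.read_qpos(): joint angles.
- arm.read_qvel(): joint speeds.
- arm.read_joint_efforts(): joint torques, N m.
- arm.read_ee_pos(): TCP position.
- arm.read_ee_rot(): TCP orientation.
- arm.read_wrist_force(): force on the tool from outside, world axes, zero at the start.
- arm.read_moment(): the same for the moment, N m.
- arm.read_grip_width(): finger opening in m.
Only numpy, scipy, OpenCV 4.12 (cv2) and the standard library are available. Lean on these libraries where they do the work, as an engineer would, in place of code of your own. Each camera call takes 0.05 s, during which the arm holds its last target.

## Working session

There is one attempt and no reset: what is moved stays moved. The work goes in short steps, each a Python script; the robot and the scene stay as the last script left them, time stands still between calls to the robot, and variables do not carry over. Pictures are saved under pics/ and viewed, and the job is handed in when it is done.

```bash
ls; mkdir -p pics; python3 - <<'E'
from rig import arm
import cv2,numpy as np
for n in ["scene","top","wrist"]:
    c=arm.capture(n); cv2.imwrite(f"pics/{n}0.png",c["frame"])
    R=cv2.Rodrigues(np.array(c["rvec"],float))[0]; print(n,c["fx"],c["fy"],c["cx"],c["cy"],c["k1"],(-R.T@np.array(c["tvec"]).ravel()).round(3),R[2].round(2))
    for t in ["plate","vee_block","plug_gauge","thread_gauge","comparator"]:
        print(t,[(round(d["score"],2),np.round(d["position"]),int(d["region"].sum())) for d in arm.masks_of(t,n)], [(round(d["score"],2),np.round(d["position"])) for d in arm.spot_point(t,n)])
print(arm.read_time_s())
E
```

```text
pics
scene 399.00946396984665 399.00946396984665 321.165709113926 202.4867688745366 -0.001260576786884168 [-0.188  0.563  0.767] [ 0.62 -0.49 -0.61]
plate [(0.94, array([219., 284.]), 1504), (0.42, array([176., 407.]), 179)] [(0.61, array([212., 297.]))]
vee_block [(0.88, array([208., 328.]), 2298)] [(0.76, array([224., 329.]))]
plug_gauge [(0.64, array([247., 291.]), 164), (0.55, array([200., 382.]), 253), (0.5, array([180., 407.]), 168), (0.43, array([176., 379.]), 81)] [(0.72, array([202., 380.])), (0.58, array([250., 295.])), (0.48, array([178., 376.]))]
thread_gauge [] [(0.73, array([181., 409.])), (0.62, array([261., 238.]))]
comparator [(0.9, array([209., 270.]), 397)] [(0.77, array([217., 271.]))]
top 397.738289411066 397.738289411066 315.3785743086271 199.41097155260962 -0.021007382266307818 [ 0.376 -0.029  1.033] [ 0.17  0.03 -0.99]
plate [(0.77, array([178., 308.]), 4668)] []
vee_block [(0.77, array([220., 308.]), 1865)] [(0.62, array([225., 309.]))]
plug_gauge [(0.78, array([223., 440.]), 317), (0.71, array([232., 389.]), 355), (0.67, array([228., 263.]), 189), (0.62, array([187., 421.]), 153)] [(0.74, array([225., 443.])), (0.6, array([189., 422.])), (0.47, array([228., 263.])), (0.38, array([206., 205.]))]
thread_gauge [] [(0.5, array([205., 205.]))]
comparator [(0.86, array([169., 267.]), 536)] [(0.86, array([175., 265.]))]
wrist 358.29500926600093 358.29500926600093 318.74651614712377 196.25003848896904 -0.05954666067539569 [ 0.274 -0.62   0.384] [-0.24 -0.08 -0.97]
plate [] []
vee_block [] []
plug_gauge [] []
thread_gauge [] []
comparator [] []
1.65
```

View pics.

View pics/top0.png

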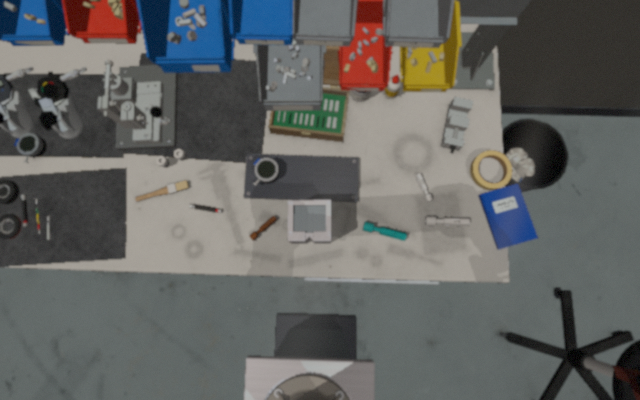

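View pics/scene0.png

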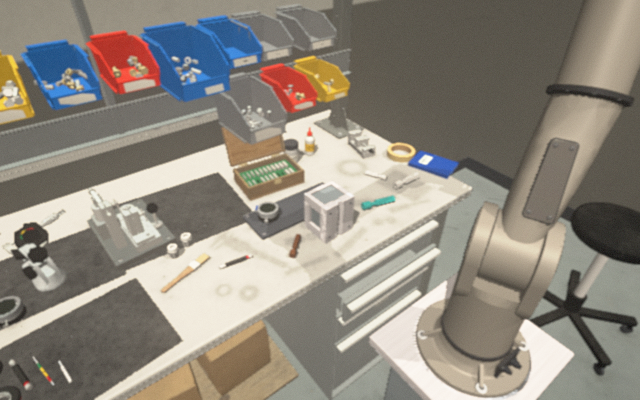

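```bash
python3 -c "
import cv2
a=cv2.imread('pics/top0.png')[150:260,190:480]
cv2.imwrite('pics/crop_top0.png',cv2.resize(a,None,fx=2.7,fy=2.7,interpolation=cv2.INTER_CUBIC))
a=cv2.imread('pics/scene0.png')[150:280,220:440]
cv2.imwrite('pics/crop_scene0.png',cv2.resize(a,None,fx=3.6,fy=3.6,interpolation=cv2.INTER_CUBIC))"
```

```text
(no output)
```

View pics/crop_top0.png

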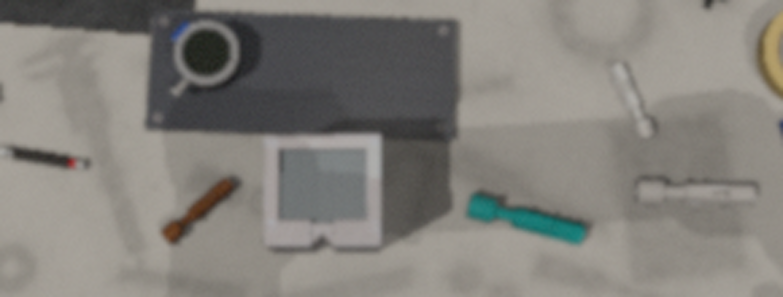

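View pics/crop_scene0.png

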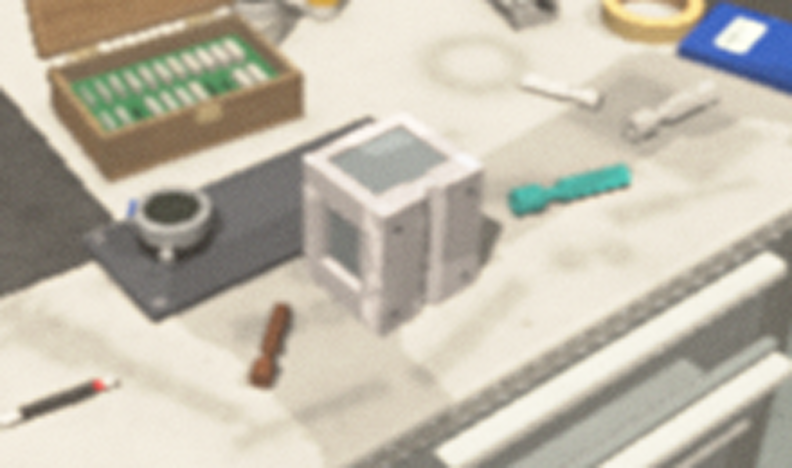

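```bash
cat > h.py <<'E'
from rig import arm
import cv2,numpy as np
def cam(c):
    R=cv2.Rodrigues(np.array(c["rvec"],float))[0]; t=np.array(c["tvec"],float).ravel()
    return R,t
def unproj(c,uv,z):
    R,t=cam(c); uv=np.atleast_2d(np.array(uv,float))
    K=np.array([[c["fx"],0,c["cx"]],[0,c["fy"],c["cy"]],[0,0,1]])
    p=cv2.undistortPoints(uv.reshape(-1,1,2),K,np.array([c["k1"],0,0,0])).reshape(-1,2)
    d=np.c_[p,np.ones(len(p))]@R; o=-R.T@t
    return o+d*((z-o[2])/d[:,2])[:,None]
def proj(c,P):
    K=np.array([[c["fx"],0,c["cx"]],[0,c["fy"],c["cy"]],[0,0,1]])
    return cv2.projectPoints(np.atleast_2d(np.array(P,float)),np.array(c["rvec"],float),np.array(c["tvec"],float),K,np.array([c["k1"],0,0,0]))[0].reshape(-1,2)
def cap(n,name):
    c=arm.capture(n); cv2.imwrite(f"pics/{name}.png",c["frame"]); return c
def down(a): # tool down, tool x at world angle a
    # R = [x,y,z]: x=(ca,sa,0), z=(0,0,-1), y=z x x
    x=np.array([np.cos(a),np.sin(a),0]);z=np.array([0,0,-1.]);y=np.cross(z,x)
    from scipy.spatial.transform import Rotation as Ro
    q=Ro.from_matrix(np.c_[x,y,z]).as_quat(); return [q[3],q[0],q[1],q[2]]
E
python3 - <<'E'
from h import *
c=arm.capture("top"); import pickle; pickle.dump(c,open("top0.pkl","wb"))
k=lambda L:np.array(L)/2.7+[190,150]-0.3
print("plate",unproj(c,k([(152,13),(458,20),(457,137),(147,128)]),0.01).round(4))
print("block",unproj(c,k([(265,135),(382,133),(380,245),(267,248)]),0.12).round(4))
print("plug ends",unproj(c,k([(637,189),(757,191)]),0.012).round(4))
m=arm.masks_of("plug_gauge","top")
for d in m:
    r,cc=d["position"]; ys,xs=np.nonzero(d["region"]); rect=cv2.minAreaRect(np.c_[xs,ys].astype(np.float32))
    b=unproj(c,cv2.boxPoints(rect),0.012); print(d["score"],rect,unproj(c,[rect[0]],.012).round(4),b[:,:2].round(3).tolist())
m=arm.masks_of("vee_block","top")[0]["region"]
print(cv2.minAreaRect(np.argwhere(m)[:,::-1].astype(np.float32)))
m=arm.masks_of("plate","top")[0]["region"]
r=cv2.minAreaRect(np.argwhere(m)[:,::-1].astype(np.float32));print(r,unproj(c,cv2.boxPoints(r),.01).round(4))
# edge-based close-ups
cv2.imwrite("pics/cropb.png",cv2.resize(c["frame"][150:255,235:370],None,fx=5.6,fy=5.6,interpolation=cv2.INTER_CUBIC))
a=-0.0
for pos in ([0.47,0,.10],[.43,0,.1],[.4,0,.3]):
    for ang in (np.pi/2,-np.pi/2): print(pos,ang,arm.solve_ik(pos,down(ang)))
E
```

```text
plate [[ 0.6651  0.1859  0.01  ]
 [ 0.6648 -0.1163  0.01  ]
 [ 0.5482 -0.1165  0.01  ]
 [ 0.5496  0.184   0.01  ]]
block [[ 0.5273  0.0584  0.12  ]
 [ 0.5316 -0.0425  0.12  ]
 [ 0.4353 -0.043   0.12  ]
 [ 0.4301  0.0528  0.12  ]]
plug ends [[ 0.502  -0.288   0.012 ]
 [ 0.5029 -0.4019  0.012 ]]
0.74 ((263.1000061035156, 227.70001220703125), (7.701030731201172, 32.21417236328125), 49.398704528808594) [[0.4704 0.1298 0.012 ]] [[0.45, 0.167], [0.506, 0.106], [0.491, 0.093], [0.435, 0.153]]
0.68 ((447.0, 220.5), (9.0, 44.0), 90.0) [[ 0.5013 -0.3428  0.012 ]] [[0.512, -0.287], [0.514, -0.4], [0.491, -0.399], [0.488, -0.286]]
0.57 ((384.441162109375, 230.73532104492188), (44.86908721923828, 10.429031372070312), 14.03624439239502) [[ 0.4708 -0.1823  0.012 ]] [[0.47, -0.123], [0.497, -0.13], [0.471, -0.241], [0.445, -0.235]]
0.52 ((423.6000671386719, 187.20001220703125), (28.621667861938477, 6.260990142822266), 63.43495178222656) [[ 0.5871 -0.2842  0.012 ]] [[0.617, -0.261], [0.625, -0.275], [0.558, -0.308], [0.55, -0.293]]
((309.5, 221.0), (44.0, 43.0), 90.0)
((301.7085266113281, 177.6046142
[... 204 characters left out ...]
7948966 [ 0.60993599  0.45997696 -0.89818151  2.09809117  0.50029017  0.80943098
  0.97592726]
[0.47, 0, 0.1] -1.5707963267948966 [ 0.24469842  0.3486265  -0.44352972  2.11945722  0.22483917  0.71752377
 -1.91669305]
[0.43, 0, 0.1] 1.5707963267948966 [ 0.68517941  0.41863538 -0.97426039  2.18114065  0.49850329  0.78016963
  0.95515723]
[0.43, 0, 0.1] -1.5707963267948966 [ 0.2811462   0.29563856 -0.48553615  2.20333832  0.21615684  0.68665207
 -1.92532914]
[0.4, 0, 0.3] 1.5707963267948966 [ 0.7425382  -0.02936062 -0.85324415  2.01253176 -0.02425039  1.14847985
  1.47024518]
[0.4, 0, 0.3] -1.5707963267948966 [ 0.49522517 -0.037189   -0.6185993   2.02315155 -0.02363577  1.14884774
 -1.68416246]
```

View pics/cropb.png

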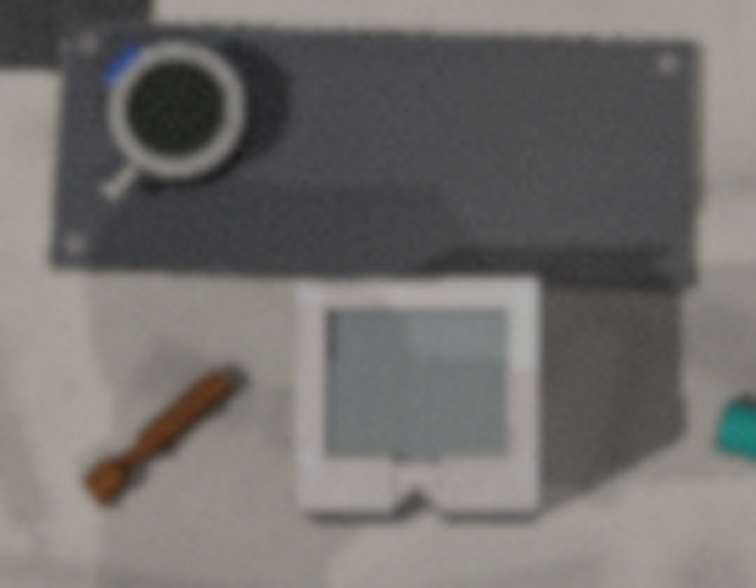

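```bash
python3 - <<'E'
from h import *
import pickle;c=pickle.load(open("top0.pkl","rb"))
k=lambda L:(np.array(L)+.5)/5.6-.5+[235,150]
P=unproj(c,k([(55,266),(693,285),(68,28),(700,43)]),0.01); print("plate",P.round(4))
d=P[0]-P[1]; print(np.degrees(np.arctan2(-d[0],d[1])), np.degrees(np.arctan2(-(P[2]-P[3])[0],(P[2]-P[3])[1])))
B=unproj(c,k([(299,279),(541,278),(539,508),(301,508)]),0.12); print("block",B.round(4))
print("foot front",unproj(c,k([(299,279)]),0).round(3))
# check against the scene
s=arm.capture("scene")
im=s["frame"].copy()
im=cv2.resize(im[150:280,220:440],None,fx=3.6,fy=3.6,interpolation=cv2.INTER_CUBIC)
def dr(p,col):
    for q in proj(s,p): cv2.circle(im,tuple(int(v) for v in ((q-[220,150]+.5)*3.6)),2,col,-1)
dr(P,(0,0,255)); dr(B,(0,255,0)); dr(B*[1,1,0],(255,0,255))
cv2.imwrite("pics/ov.png",im)
E
```

```text
plate [[ 0.5496  0.1833  0.01  ]
 [ 0.5481 -0.1149  0.01  ]
 [ 0.665   0.1839  0.01  ]
 [ 0.6643 -0.117   0.01  ]]
-0.2999352890458951 -0.1174977969742466
block [[ 0.528   0.0581  0.12  ]
 [ 0.5309 -0.0426  0.12  ]
 [ 0.4356 -0.0439  0.12  ]
 [ 0.433   0.0535  0.12  ]]
foot front [[0.548 0.07  0.   ]]
```

View pics/ov.png

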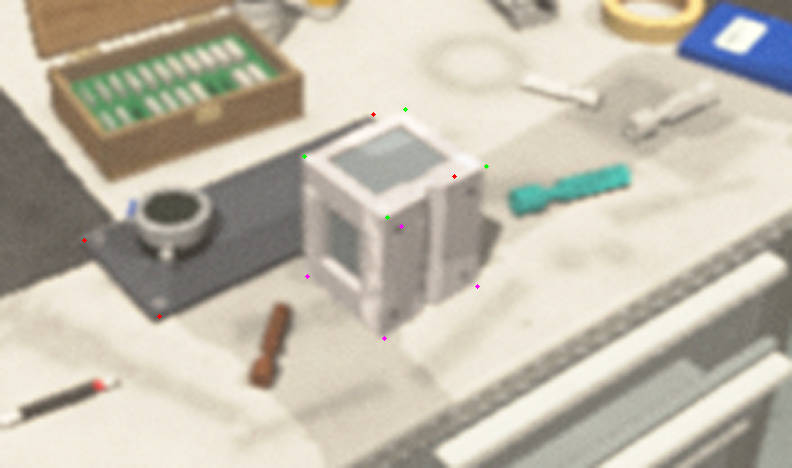

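```bash
python3 - <<'E'
from h import *
for x in (.41,.40,.395):
  for a in (np.pi/2,-np.pi/2):
    print(x,a,[None if (q:=arm.solve_ik([x,.006,z],down(a))) is None else q.round(2) for z in (.25,.1)])
arm.gripper_to(0.05)
try:
    arm.movep([.40,.006,.25],down(-np.pi/2)); print("moved",arm.read_ee_pos(),arm.read_qpos().round(2),arm.read_time_s(),arm.read_wrist_force().round(1))
except Exception as e: print(repr(e))
E
```

```text
0.41 1.5707963267948966 [array([ 0.75,  0.07, -0.92,  2.06,  0.06,  1.04,  1.36]), array([ 0.71,  0.4 , -1.01,  2.22,  0.49,  0.77,  0.93])]
0.41 -1.5707963267948966 [array([ 0.44,  0.04, -0.61,  2.08,  0.03,  1.03, -1.75]), array([ 0.3 ,  0.27, -0.52,  2.24,  0.21,  0.67, -1.95])]
0.4 1.5707963267948966 [array([ 0.74,  0.04, -0.91,  2.08,  0.04,  1.03,  1.39]), array([ 0.72,  0.38, -1.02,  2.24,  0.48,  0.75,  0.94])]
0.4 -1.5707963267948966 [array([ 0.46,  0.02, -0.62,  2.1 ,  0.01,  1.03, -1.74]), array([ 0.31,  0.26, -0.53,  2.26,  0.21,  0.67, -1.95])]
0.395 1.5707963267948966 [array([ 0.74,  0.03, -0.91,  2.09,  0.03,  1.03,  1.4 ]), array([ 0.73,  0.37, -1.03,  2.25,  0.47,  0.75,  0.94])]
0.395 -1.5707963267948966 [array([ 0.46,  0.01, -0.62,  2.1 ,  0.01,  1.03, -1.74]), array([ 0.31,  0.25, -0.54,  2.27,  0.21,  0.66, -1.95])]
moved [0.40026869 0.00538021 0.2500151 ] [ 0.46  0.02 -0.62  2.1   0.01  1.03 -1.74] 5.05 [-0.2  0.3  0. ]
```

```bash
python3 - <<'E'
from h import *
c=cap("wrist","w1"); 
arm.move_linear([.40,.006,.10],.15); print(arm.read_wrist_force().round(1),arm.read_ee_pos().round(4))
arm.move_linear([.443,.006,.10],.05); print(arm.read_wrist_force().round(1),arm.read_time_s())
cap("scene","s1");cap("top","t1")
E
python3 -c "
import cv2,numpy as np
a=cv2.imread('pics/s1.png')[140:290,210:460];b=cv2.imread('pics/t1.png')[140:265,230:480]
cv2.imwrite('pics/st1.png',np.vstack([cv2.resize(i,None,fx=2.1,fy=2.1,interpolation=2) for i in (a,b)]))"
```

```text
[ 0.6 -0.8  0.3] [0.4006 0.0061 0.1006]
[-2.4 -0.2 -0.7] 7.2583
```

View pics/st1.png

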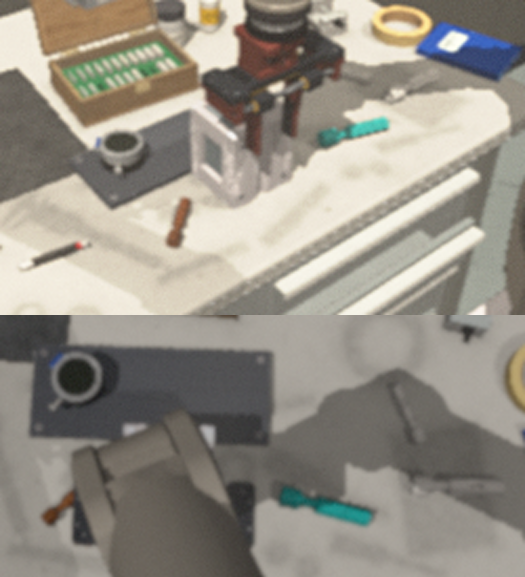

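View pics/w1.png

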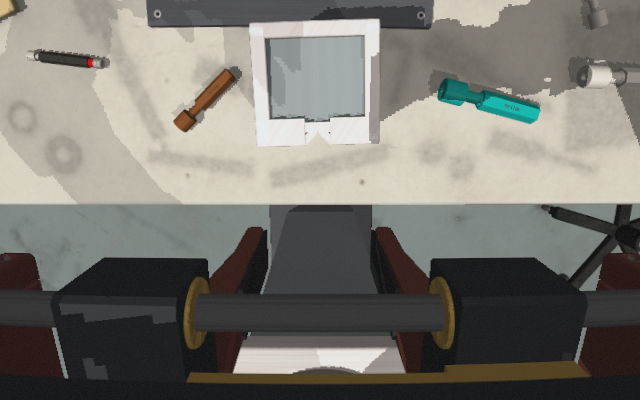

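```bash
python3 - <<'E'
from h import *
for p in ([.455,.006,.102],[.485,.006,.110],[.510,.006,.118],[.525,.006,.124]):
    arm.move_linear(p,.05); print(p,arm.read_wrist_force().round(1),arm.read_ee_pos().round(4),arm.read_time_s())
cap("scene","s2")
E
python3 -c "
import cv2
a=cv2.imread('pics/s2.png')[140:290,210:460]
cv2.imwrite('pics/s2c.png',cv2.resize(a,None,fx=3,fy=3,interpolation=2))"
```

```text
[0.455, 0.006, 0.102] [-4.7 -0.2  1.2] [0.4544 0.0058 0.102 ] 7.75
[0.485, 0.006, 0.11] [-2.3  0.5  3.7] [0.4851 0.0061 0.1101] 8.525
[0.51, 0.006, 0.118] [-0.8 -0.3 -0.1] [0.5099 0.006  0.1178] 9.2
[0.525, 0.006, 0.124] [0.5 0.1 1. ] [0.5252 0.006  0.1241] 9.675
```

View pics/s2c.png

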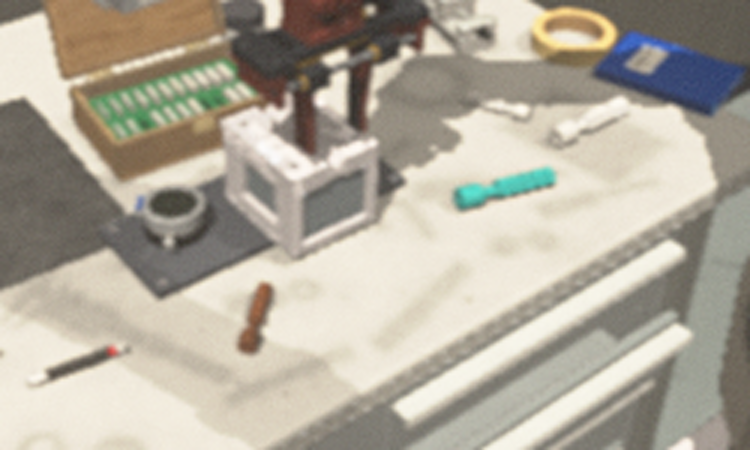

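```bash
python3 - <<'E'
from h import *
import pickle
arm.move_linear([.48,.006,.20],.25)
arm.movep([.44,-.10,.33],down(-np.pi/2))
c=cap("wrist","w2"); pickle.dump(c,open("w2.pkl","wb"));cap("top","t2")
for t in ["vee_mid","vee_block"]:
  print(t,[(round(d["score"],2),np.round(d["position"])) for d in arm.spot_point(t,"wrist")],unproj(c,[arm.spot_point("vee_mid","wrist")[0]["position"][::-1]],.105).round(4))
arm.movep([.43,-.345,.28],down(-np.pi))
c=cap("wrist","w3"); pickle.dump(c,open("w3.pkl","wb"))
for d in arm.spot_point("plug_mid","wrist"): print(d, unproj(c,[d["position"][::-1]],.012).round(4))
c=cap("top","t3");pickle.dump(c,open("t3.pkl","wb"))
for d in arm.spot_point("vee_mid","top"): print(d, unproj(c,[d["position"][::-1]],.105).round(4))
print(arm.read_time_s(),arm.read_qpos().round(2))
cv2.imwrite("pics/t3c.png",cv2.resize(c["frame"][140:265,230:480],None,fx=3.2,fy=3.2,interpolation=2))
E
```

```text
vee_mid [(0.74, array([ 39., 214.]))] [[0.5721 0.0075 0.105 ]]
vee_block [(0.4, array([ 21., 135.]))] [[0.5721 0.0075 0.105 ]]
{'position': [163.1, 261.7], 'score': 0.82} [[ 0.5    -0.3414  0.012 ]]
{'position': [282.2, 286.0], 'score': 0.64} [[ 0.4738 -0.1824  0.012 ]]
{'position': [207.1, 194.3], 'score': 0.62} [[ 0.5871 -0.2855  0.012 ]]
{'position': [182.1, 312.9], 'score': 0.65} [[0.5738 0.0017 0.105 ]]
12.5167 [ 0.82  0.24 -0.31  1.77  0.08  1.14 -2.65]
```

View pics/w2.png

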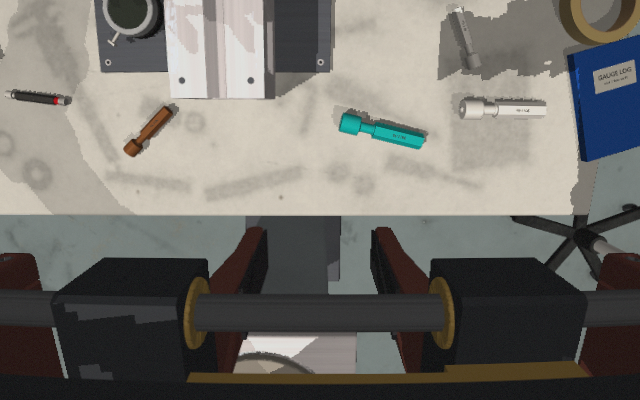

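View pics/w3.png

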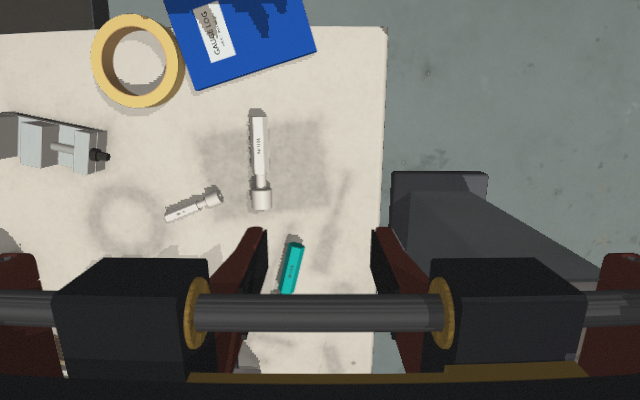

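View pics/t3c.png

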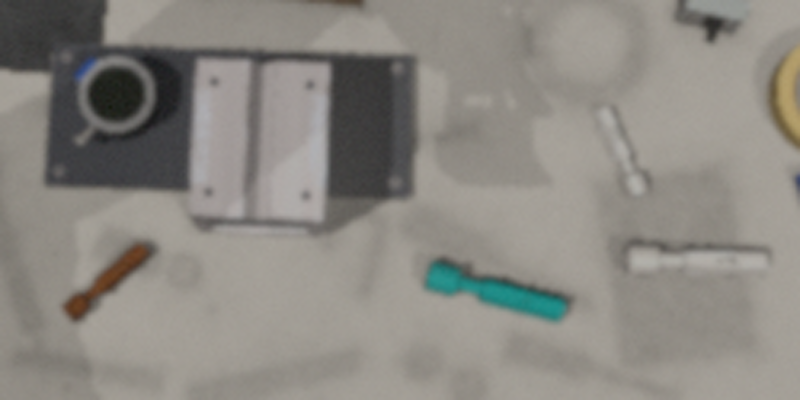

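```bash
python3 - <<'E'
from h import *
import pickle
c=pickle.load(open("t3.pkl","rb"));w=pickle.load(open("w3.pkl","rb"));w2=pickle.load(open("w2.pkl","rb"))
k=lambda L:(np.array(L)+.5)/3.2-.5+[230,140]
print("top",unproj(c,k([(196,58),(330,62),(327,218),(190,213),(258,62),(255,214)]),.105).round(4))
print("plate",unproj(c,k([(47,185),(411,196)]),.01).round(4))
print("w3plug",unproj(w,[(261.5,210),(258.5,110)],.012).round(4), unproj(w,[(250.5,160),(270,160)],.012).round(4))
a=w["frame"][95:225,200:320];cv2.imwrite("pics/w3c.png",cv2.resize(a,None,fx=4.6,fy=4.6,interpolation=2))
a=w2["frame"][0:110,80:345];cv2.imwrite("pics/w2c.png",cv2.resize(a,None,fx=3,fy=3,interpolation=2))
E
```

```text
top [[ 0.6325  0.0565  0.105 ]
 [ 0.6317 -0.0445  0.105 ]
 [ 0.5131 -0.0448  0.105 ]
 [ 0.5142  0.0564  0.105 ]
 [ 0.6304  0.0097  0.105 ]
 [ 0.5147  0.0083  0.105 ]]
plate [[ 0.5486  0.1835  0.01  ]
 [ 0.5469 -0.1143  0.01  ]]
w3plug [[ 0.5024 -0.2821  0.012 ]
 [ 0.5017 -0.4042  0.012 ]] [[ 0.5135 -0.3451  0.012 ]
 [ 0.4898 -0.3452  0.012 ]]
```

View pics/w3c.png

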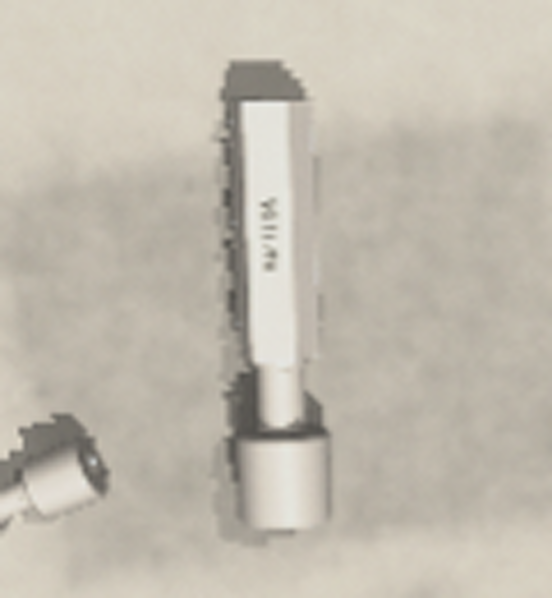

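View pics/w2c.png

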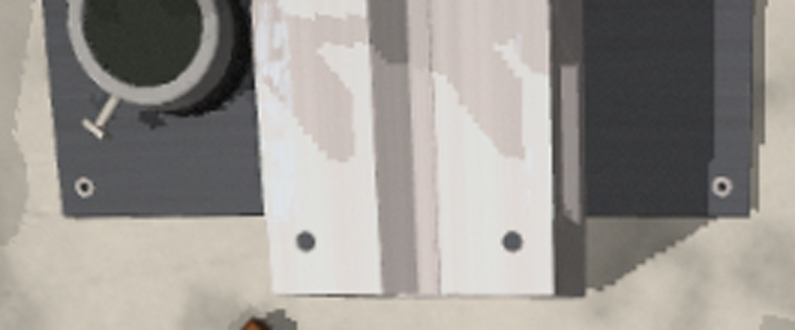

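```bash
python3 - <<'E'
from h import *
import pickle
w=pickle.load(open("w3.pkl","rb"));w2=pickle.load(open("w2.pkl","rb"))
k=lambda L:(np.array(L)+.5)/4.6-.5+[200,95]
print("round L/R, end",unproj(w,k([(241,480),(330,480),(285,529)]),.0125).round(4))
print("hex L/R tip",unproj(w,k([(241,102),(316,102)]),.011).round(4),unproj(w,k([(270,98)]),.022).round(4))
print("hex near neck",unproj(w,k([(247,362),(321,362)]),.011).round(4))
k=lambda L:(np.array(L)+.5)/3-.5+[80,0]
print("groove",unproj(w2,k([(384,292),(439,292),(367,2),(432,2)]),.105).round(4))
print("block corners",unproj(w2,k([(273,294),(555,294),(253,2),(549,2)]),.105).round(4))
print("plate edge",unproj(w2,k([(63,216),(749,216)]),.01).round(4))
E
```

```text
round L/R, end [[ 0.5136 -0.2965  0.0125]
 [ 0.4895 -0.2966  0.0125]
 [ 0.5022 -0.2828  0.0125]]
hex L/R tip [[ 0.5098 -0.3963  0.011 ]
 [ 0.4905 -0.3963  0.011 ]] [[ 0.5005 -0.3977  0.022 ]]
hex near neck [[ 0.5109 -0.3286  0.011 ]
 [ 0.4912 -0.3286  0.011 ]]
groove [[ 0.5153  0.0177  0.105 ]
 [ 0.5151 -0.0017  0.105 ]
 [ 0.6091  0.0176  0.105 ]
 [ 0.6087 -0.0041  0.105 ]]
block corners [[ 0.5151  0.0571  0.105 ]
 [ 0.5142 -0.0421  0.105 ]
 [ 0.6101  0.0561  0.105 ]
 [ 0.6082 -0.0429  0.105 ]]
plate edge [[ 0.5514  0.1867  0.01  ]
 [ 0.5478 -0.1117  0.01  ]]
```

```bash
python3 - <<'E'
from h import *
q=down(-np.pi)
arm.gripper_to(0.06)
arm.movep([.501,-.343,.09],q)
arm.move_linear([.501,-.343,.0065],.08); print(arm.read_ee_pos().round(4),arm.read_wrist_force().round(1),arm.read_time_s())
print(arm.gripper_to(0.0),arm.read_grip_width(),arm.read_wrist_force().round(1))
arm.move_linear([.501,-.343,.05],.1)
arm.move_linear([.501,-.343,.24],.25)
print(arm.read_grip_width(),arm.read_wrist_force().round(1),arm.read_time_s())
c=cap("wrist","w4");cap("scene","s4")
E
python3 -c "
import cv2
a=cv2.imread('pics/s4.png')[60:260,260:500]
cv2.imwrite('pics/s4c.png',cv2.resize(a,None,fx=3,fy=3,interpolation=2))"
```

```text
[ 0.5014 -0.3432  0.007 ] [-0.  -0.2  0.2] 14.9333
False 0.020927447299271977 [ 0.  -0.2  0.4]
0.02059934674684083 [-0.3  1.3 -2.8] 17.1333
```

View pics/s4c.png

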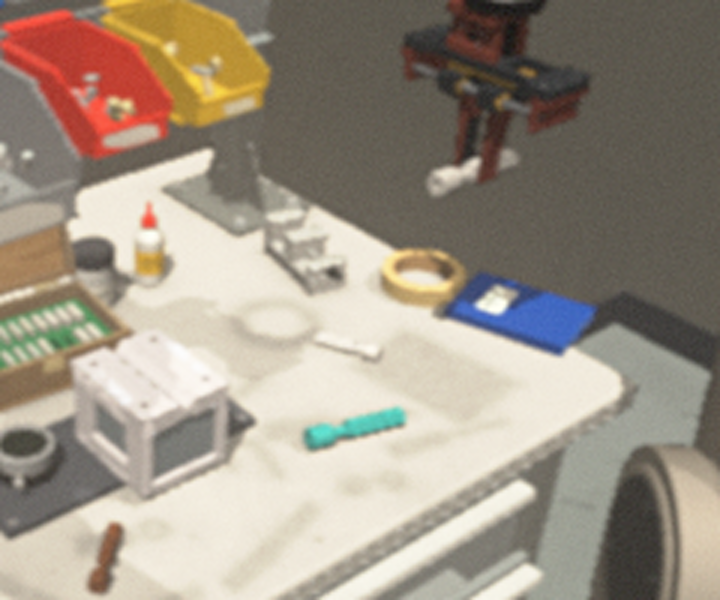

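View pics/w4.png

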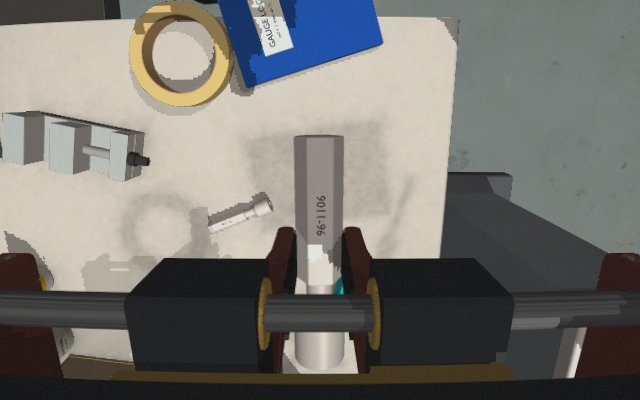

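```bash
python3 - <<'E'
from h import *
c=arm.capture("wrist"); p=arm.read_ee_pos(); print(p)
for pit in (-8,-4,0,4,8):
    a=np.radians(pit); zc=p[2]+.0055
    def w(y,h): # own y -> world -y ; positive pitch: handle up
        return [p[0],-.341-y*np.cos(a)-0*h+h*np.sin(a),zc+y*np.sin(a)+h*np.cos(a)]
    print(pit,proj(c,[w(.056,.011),w(-.056,0.0)]).round(1).tolist())
s=cv2.imread("pics/w4.png")[110:390,230:410];cv2.imwrite("pics/w4c.png",cv2.resize(s,None,fx=2.1,fy=2.1,interpolation=2))
E
```

```text
[ 0.4999894  -0.34248279  0.23785364]
-8 [[319.1, 132.8], [319.0, 365.6]]
-4 [[319.1, 134.5], [319.0, 360.9]]
0 [[319.1, 136.9], [318.9, 355.9]]
4 [[319.2, 140.2], [318.9, 350.6]]
8 [[319.2, 144.3], [318.9, 345.2]]
```

View pics/w4c.png

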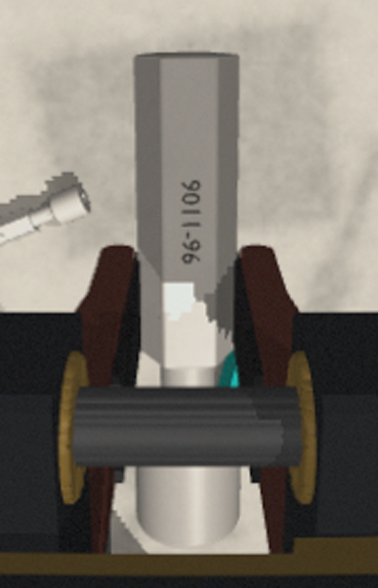

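```bash
python3 - <<'E'
from h import *
from scipy.optimize import fsolve
c=arm.capture("wrist"); p=arm.read_ee_pos()
def f(v):
    a=v[0];zc=p[2]+.0055
    w=lambda y,h:[p[0],p[1]+v[1]-y*np.cos(a)+h*np.sin(a),zc+y*np.sin(a)+h*np.cos(a)]
    q=proj(c,[w(.056,.0105),w(-.056,.0125)])
    return q[:,1]-[135.7,369.5]
s=fsolve(f,[0,0]); print(np.degrees(s[0]),s[1],f(s))
E
```

```text
2.0496497782242646 0.00044932522017807807 [-8.58335625e-12  3.41060513e-12]
```

```bash
python3 - <<'E'
from h import *
q=down(-np.pi/2-np.radians(0.4))
arm.movep([.575,.0075,.22],q)
arm.hold(.3); f0=arm.read_wrist_force(); print(f0.round(2),arm.read_ee_pos().round(4))
arm.move_linear([.575,.0075,.122],.12)
cap("wrist","w5");cap("scene","s5");cap("top","t5")
f0=arm.read_wrist_force();print(f0.round(2),arm.read_ee_pos().round(4),arm.read_time_s(), arm.read_grip_width())
E
python3 -c "
import cv2
a=cv2.imread('pics/s5.png')[120:270,220:440]
cv2.imwrite('pics/s5c.png',cv2.resize(a,None,fx=3.6,fy=3.6,interpolation=2))"
```

```text
[ 0.01  0.27 -2.34] [0.5751 0.0067 0.22  ]
[ 0.13  0.55 -2.46] [0.5756 0.0076 0.1229] 20.1 0.020634430172406872
```

View pics/s5c.png

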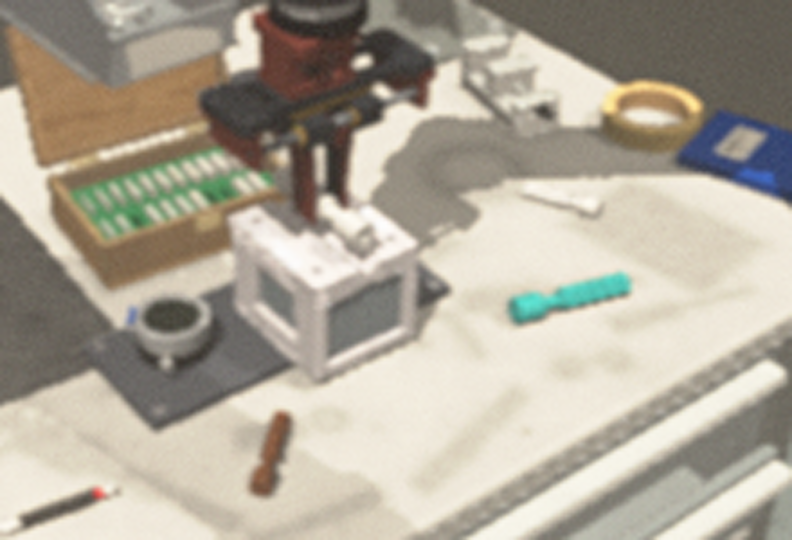

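View pics/w5.png

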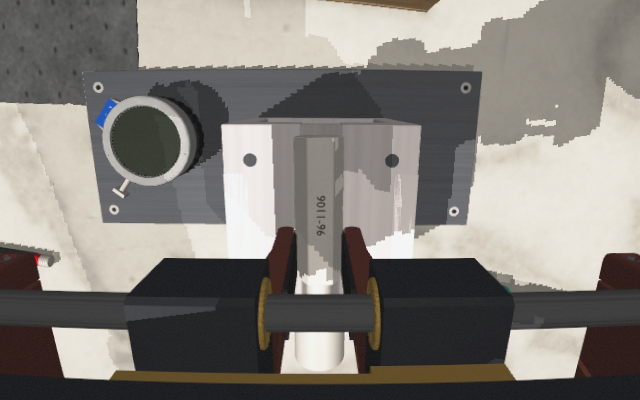

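```bash
python3 - <<'E'
from h import *
arm.move_linear([.575,.0067,.115],.05); arm.hold(.2)
f0=arm.read_wrist_force();print(f0.round(2),arm.read_ee_pos().round(4))
z=.114
while z>.1058:
    arm.move_linear([.575,.0067,z],.02); arm.hold(.1)
    f=arm.read_wrist_force(); print(round(z,4),arm.read_ee_pos().round(4),(f-f0).round(2))
    if f[2]-f0[2]>1.8: break
    z-=.001
print(arm.read_time_s())
E
```

```text
[-1.07 -0.3  -1.89] [0.5751 0.0068 0.1151]
0.114 [0.575  0.0067 0.114 ] [ 1.11  0.55 -0.42]
0.113 [0.575  0.0067 0.113 ] [0.6  0.73 0.17]
0.112 [0.575  0.0067 0.112 ] [ 1.15 -0.28 -0.97]
0.111 [0.575  0.0067 0.111 ] [ 0.5   0.24 -0.34]
0.11 [0.575  0.0067 0.11  ] [ 0.8  -0.91 -1.37]
0.109 [0.575  0.0067 0.109 ] [ 1.13 -0.06 -0.46]
0.108 [0.575  0.0067 0.108 ] [ 1.93 -0.45  0.37]
0.107 [0.5752 0.0069 0.1071] [0.99 1.88 0.54]
0.106 [0.5754 0.0069 0.1066] [-0.57  0.88  7.41]
23.7417
```

```bash
python3 - <<'E'
from h import *
arm.move_linear([.5753,.0069,.107],.02); print(arm.read_wrist_force().round(2))
arm.gripper_to(0.045); print(arm.read_wrist_force().round(2),arm.read_ee_pos().round(4))
arm.move_linear([.5753,.0069,.16],.06)
arm.move_linear([.50,.0069,.30],.25)
c=cap("wrist","w6");cap("scene","s6")
import pickle;pickle.dump(c,open("w6.pkl","wb"))
for n in("plug_mid",):
  for d in arm.spot_point(n,"wrist"): print(d,unproj(c,[d["position"][::-1]],.112).round(4))
for d in arm.spot_point("vee_mid","wrist"): print(d,unproj(c,[d["position"][::-1]],.105).round(4))
print(arm.read_time_s())
E
python3 -c "
import cv2
a=cv2.imread('pics/s6.png')[120:270,220:440]
cv2.imwrite('pics/s6c.png',cv2.resize(a,None,fx=3.6,fy=3.6,interpolation=2))"
```

```text
[-0.71  0.4   1.63]
[-0.44  0.78  0.22] [0.5753 0.0069 0.107 ]
{'position': [178.1, 465.8], 'score': 0.96} [[ 0.4956 -0.1398  0.112 ]]
{'position': [83.3, 554.4], 'score': 0.91} [[ 0.5879 -0.2189  0.112 ]]
{'position': [179.4, 225.5], 'score': 0.69} [[0.4959 0.1    0.112 ]]
{'position': [97.0, 318.7], 'score': 0.61} [[0.5743 0.0067 0.112 ]]
{'position': [97.3, 317.8], 'score': 0.66} [[0.5741 0.0075 0.105 ]]
26.5917
```

View pics/s6c.png

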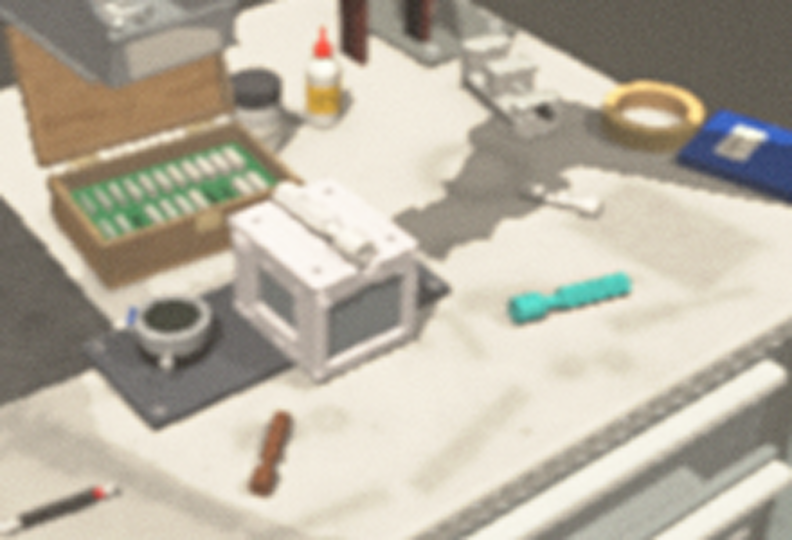

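View pics/w6.png

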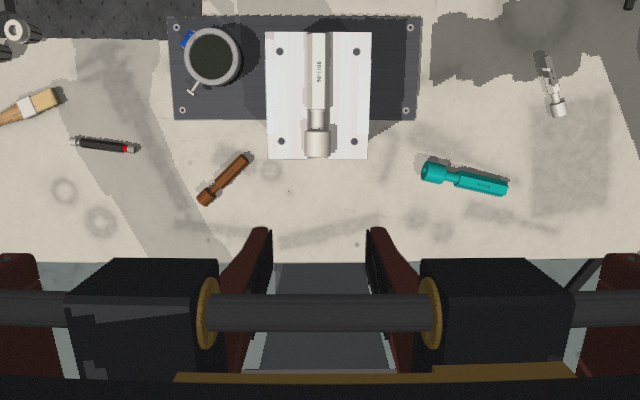

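```bash
python3 - <<'E'
from h import *
print(arm.read_wrist_force().round(1),arm.read_qvel().round(3).max()); arm.job_done()
E
```

```text
[ 0.9  0.  -0.1] 0.002
the job is handed in; nothing more can be done
```

The job is done and handed in. The vee block lies on the plate with its groove up, and the large plug gauge is in the groove. It took about 27 s of the 69 s allowed.

- **Block:** I pushed high on the grooved face with two fingers, one each side of the groove. It slid to the plate edge and tipped over without being lifted. The wrist force readings between moves stayed under 6 N. It lies square to the edge within about 0.5°, with the foot end overhanging about 34 mm.
- **Plug gauge:** I took the larger steel one, ruling out the brown, the turquoise and the small steel look-alikes. I lowered it into the groove until the wrist force rose by about 7 N, eased off and released it.
- **Last checks:** In the final pictures the gauge lies along the groove. Its middle is at (0.574, 0.007) m, less than 1 mm from the groove's middle in the wrist camera view. The comparator and thread gauge look undisturbed by eye, and the gripper was clear of everything when I handed in.
- **Disagreements:**
  - The handle measured 20.6 mm in the jaws, against the 22 mm given, most likely because of how the hexagon lay.
  - The two cameras differed by about 6 mm sideways on the groove's middle straight after tipping. I went by the block's edges, which the final wrist camera view agreed with.

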